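# Shut off the sole press's air

### The job

On the cobbler's bench, shut off the air to the sole press: with the fingertips push the yellow lip so that the metal cover of the green valve box slides aside to its stop, uncovering the two valve handles, then push the red handle with the white band round through its quarter turn until it is fully shut (across its pipe). Leave the cover open and the black handle as it is. Do not lift the cover, and leave the other things on the bench where they are.

Things in the scene. Friction and masses are not known exactly. Their poses are not given: they have to be found in the camera images.
- box: Green steel valve box fixed to the bench, 180 mm (x) by 492 mm (y); origin on the bench, z up. Along its y: open well -135 to +100 mm, then solid deck to +345; rim and deck 95 mm high. The well spans x -78 to +78. Guide rails on both long edges (x about -87, +87) rise to 104 mm. Two valves at x = +35, y about -70 and +20 (red is either); pipes below the handles run along x, tops 49 mm up.
- cover (a joint): Travel of the cover along the box's +y, m: 0 over the well, 0.225 at the stop, over the deck, with the well open. Starts between 0 and 0.03. It slides with about 2 N of friction and stays where it is left. It could be lifted off its rails, but must not be.
- cover_lip (a point): Centre of the pushing face of the yellow lip on the cover; it looks to the box's -y. The lip is 70 mm wide (box x), 10 mm thick (y), stands 18 mm above the cover plate; this point is 111 mm above the bench. The aluminium plate is 168 x 243 mm, 5 mm thick, top at 102 mm, and reaches 20 mm beyond this face towards -y.
- red_pivot (a point): Point on the vertical turning axis of the red valve, at the handle's mid-height, 82 mm above the bench (13 mm below the rim). Under the cover at the start.
- red_handle (a joint): Angle of the red handle, rad: 0 = open, handle along its pipe and pointing to the box's -x; 1.571 = fully shut, at its stop, pointing to the box's +y. It grows clockwise seen from above. Starts between 0 and 0.25. Friction about 0.1 N m; it stays where it is left.
- red_tip (a point): Outer end of the red handle, 62 mm from its axis, at mid-height. The handle is a level straight bar 14 mm wide and 14 mm high (top 89 mm above the bench) with a white band near its end and a round hub of 12 mm radius. Push its side with fingertips reaching 5 to 25 mm below its top.
- black_pivot (a point): The same point on the axis of the black valve, whose handle must be left alone.
- black_tip (a point): Outer end of the black handle, which has the same shape as the red one but no band and starts within 0.25 rad of open, pointing to the box's -x; stays open.
- tin: Low round tin, 76 mm across, 30 mm high; a bystander, loose, to be left alone. Origin at its underside, on the bench.
- spool: Blue thread spool, 44 mm across, 53 mm high; a bystander, loose, to be left alone. Origin at its underside, on the bench.
- brush: Shoe brush 50 x 150 mm, 40 mm high; a bystander, loose, to be left alone. Origin at its underside, on the bench.
- last: Wooden shoe last, 62 mm wide, about 225 mm long, 72 mm high; a bystander, loose, to be left alone. Origin at its underside, on the bench.
- hammer: Hammer lying on the bench; a bystander, loose, to be left alone. Origin at its underside, on the bench.
- glue: Amber glue jar, 68 mm across, 95 mm high; a bystander, loose, to be left alone. Origin at its underside, on the bench.
- heels: Stack of black rubber heel pieces, 64 x 56 mm, 36 mm high; a bystander, loose, to be left alone. Origin at its underside, on the bench.

How it is judged (in metres and radians):
On the way, in this order (a step that is already met when the one before it is completed fails the run):
1. the cover is slid aside to its stop (value of joint cover above 0.205 m), for 0.2 s.
2. the red handle is pushed shut (value of joint red_handle above 1.43 rad), for 0.2 s.
At the end, for the whole second after the job is handed in: The cover is within 20 mm of its stop and down on its rails, the red handle is within 8 degrees of fully shut, the black handle's end is within 15 mm of where it was, and no other thing on the bench has moved 30 mm (value of joint cover above 0.205 m and value of joint red_handle above 1.43 rad and z of cover_lip in the frame of box below 0.117 m and distance of black_tip from where it was at the start of the episode below 0.015 m and distance of each of tin, spool, brush, last, hammer, glue, heels from where it was at the start of the episode below 0.03 m); the robot touches nothing.
It fails at once if the cover is lifted more than 10 mm off its rails (z of cover_lip in the frame of box above 0.121 m).
It fails at once if the black handle is moved (its end by more than 15 mm) (distance of black_tip from where it was at the start of the episode above 0.015 m).
It fails at once if another thing on the bench is picked up or pushed away (30 mm) (distance of any of tin, spool, brush, last, hammer, glue, heels from where it was at the start of the episode above 0.03 m).
It also fails if it takes over 58 s, if anything falls off the work surface, if the arm or the gripper's body presses on something with over 40 N, if the wrist force passes 120 N, or if a joint passes its speed limit or range.

### The arm

A 6-joint arm with a two-finger parallel gripper is mounted at the origin on the work surface. World frame = base frame: x ahead of the robot, y to its left, z up, the work surface at z = 0. Lengths are in mm, angles in rad, forces in N, time in s.
With the tool pointing down it reaches from about 325 to 875 mm from the base axis. Payload 4.4 kg.
Tool frame: the origin (TCP) lies on the centre line of the jaws, within the pads' length; the fingertips stand ahead of it and the grasp point (between the pads) lies 6 mm ahead of it (ctrl.tcp_to_tips is the z of the fingertips in the tool frame, in mm); z points along the fingers, y is the direction in which the jaws open and shut (so a half turn about z gives the same grasp; the last joint's range is limited). The gripper opens to 85 mm and grips with 20 to 120 N. Pads are 22 mm wide; open, the fingers measure 114 mm over their backs; the gripper's body (76 mm by 85 mm) begins 54 mm behind the grasp point. The pads swing forward as they close: fully open they stand 13 mm farther back than shut.
Start: joints at [-1.329, 0.207, 1.542, -0, 1.393, -0.15], TCP at [219.553, -531.435, 225.582] pointing down, gripper open.
Joint ranges: [-2.73, 2.73], [-0.86, 2.22], [0.23, 2.46], [-1.11, 4.25], [0.08, 2.63], [-2.82, 2.82]. Speed limits (rad/s): [2.79, 2.79, 3.14, 3.14, 3.14, 3.14].

### API

Orientations are given as a 3x3 rotation matrix whose columns are the frame's x, y, z axes.
In Python, from plant import ctrl, sensors, optics gives the robot as it stands. Calls block until the motion is done:
- ctrl.move_ptp(position, orientation): joint-space move of the TCP to a pose.
- ctrl.move_l(position, rot=None, vel=150, threshold=None): straight line of the TCP; rot=None keeps the orientation; vel is the mean speed in mm/s. With threshold (N) it stops when the force on the tool has changed by that much, and returns True; else False.
- ctrl.set_joints(angles): joint-space move.
- ctrl.gripper_to(opening, force=None): finger opening in mm; force is the grip in N (None keeps the last); returns when the fingers have stopped.
- ctrl.hold(seconds).
- ctrl.solve_ik(position, orientation): joint angles nearest the present ones, or None.
- sensors.read_state(): the state.
- optics.grab_frame(name): name is "scene" or "top" or "wrist"; returns (picture, depth): 384x512x3 uint8, red, green, blue; 384x512 float32, mm along the optical axis (not along the pixel's ray), 0 where there is no reading.
- optics.camera_params(name): a dict with "mtx" (3x3 intrinsics, pixels), "R" (3x3) and "t" (3): a world point X has camera coordinates R X + t; the wrist camera has in their place "T_tool_cam" (4x4, takes a point from camera to tool coordinates, whose origin is the TCP and whose axes are the flange's). Camera axes: x right, y down, z forward; pixel columns grow to the right and rows downward; lengths in mm; the calibration is good to about 2 mm. A picture is of the moment at which its call begins: read the wrist's pose just before it. camera_params takes no time and is no camera call.
A pose or a line that the arm cannot do raises ctrl.MotionError and nothing moves.
- ctrl.finish_job(): hands the job in, once; it reports no verdict.
The state is a dict: "t": time; "q": joint angles; "qvel": joint speeds; "tau": joint torques, N m; "eef_pos": TCP position; "eef_rot": TCP orientation; "force": force on the tool from outside, world axes, zero at the start; "wrist_torque": the same for the moment, N m; "grip_width": finger opening in mm.
Only numpy, scipy, OpenCV 4.12 (cv2) and the standard library are available. Lean on these libraries where they do the work, as an engineer would, in place of code of your own. Each camera call takes 0.05 s, during which the arm holds its last target. There are 200 camera calls.

## Working session

There is one attempt and no reset: what is moved stays moved. The work goes in short steps, each a Python script; the robot and the scene stay as the last script left them, time stands still between calls to the robot, and variables do not carry over. Pictures are saved under pics/ and viewed, about 8 in all and at most 12, crops included, and the job is handed in when it is done.

```bash
mkdir -p pics
python3 - <<'E'
from plant import ctrl,sensors,optics
import cv2,numpy as np
for n in("top","scene"):
    p,d=optics.grab_frame(n); cv2.imwrite(f"pics/{n}0.png",p[:,:,::-1]); np.save(f"pics/{n}0.npy",d)
    c=optics.camera_params(n); print(n,c["mtx"].tolist(),c["R"].tolist(),c["t"].tolist())
print(ctrl.tcp_to_tips, sensors.read_state()["t"])
a=cv2.imread("pics/top0.png");cv2.imwrite("pics/top0b.png",cv2.resize(a,(800,600)))
E
```

```text
top [[350.5850240935372, 0.0, 257.08277516834266], [0.0, 350.5850240935372, 189.1331919440839], [0.0, 0.0, 1.0]] [[0.0033652048255170476, -0.9999230982627048, 0.011936203634133216], [-0.9959131519795066, -0.004428526655206761, -0.09020743797441555], [0.09025336066167414, -0.01158385567836981, -0.9958514674271944]] [22.169037569991193, 571.1588091544007, 1111.4476528685257]
scene [[417.630921047941, 0.0, 256.74104165584555], [0.0, 417.630921047941, 192.99887030724312], [0.0, 0.0, 1.0]] [[-0.815923004720327, 0.5781509272637805, -0.003340010805970843], [0.31975256188995976, 0.44642683804936983, -0.8357400178488817], [-0.48169279580761903, -0.6829674835402286, -0.5491151672406863]] [416.11597356859545, -114.46160236001178, 1635.587851157994]
25.0 0.1
```

View pics/top0b.png

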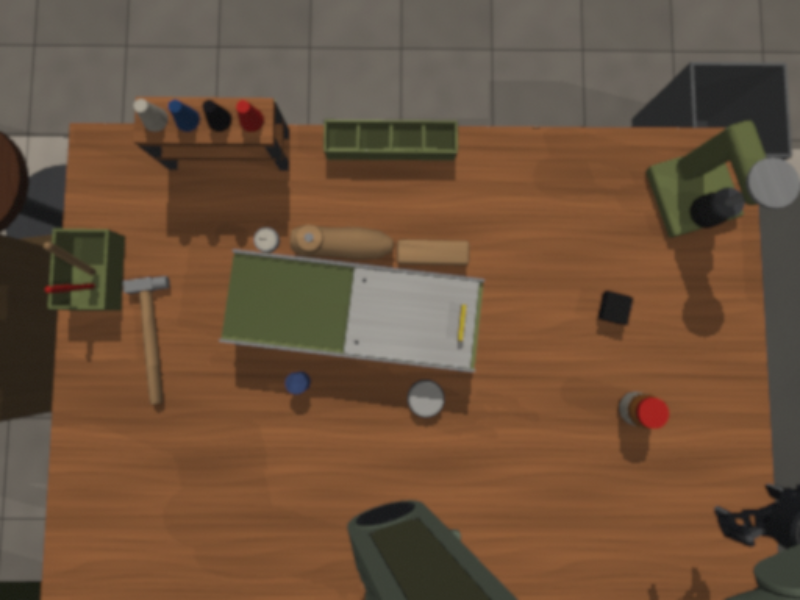

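The top view shows the box's deck pointing left (world +y), the yellow lip near (296,208) in native pixels, and the tin and spool on its near side. I'll fit the box pose next.

```bash
cat > h.py <<'E'
import numpy as np,cv2
from plant import ctrl,sensors,optics
def ray(n,uv,z):
    c=optics.camera_params(n);K,R,t=c["mtx"],np.array(c["R"]),np.array(c["t"])
    uv=np.atleast_2d(uv).astype(float);d=np.c_[(uv-[K[0][2],K[1][2]])/K[0][0],np.ones(len(uv))]@R
    o=-R.T@t;return o+d*((z-o[2])/d[:,2])[:,None]
def yellow(p,hue=(22,34)):
    h=cv2.cvtColor(p,cv2.COLOR_RGB2HSV);return cv2.inRange(h,(hue[0],130,100),(hue[1],255,255))
E
python3 - <<'E'
from h import *
np.set_printoptions(precision=1,suppress=True)
c=np.array([[235,250],[221,342],[474,371],[483,279]])*.64
P=ray("top",c,104)[:,:2];print(P)
# local: far-left = (+-90,345)...  box +x: R90 of y
y=(P[0]+P[1]-P[2]-P[3]);y/=np.linalg.norm(y);print("yaxis",y,[np.linalg.norm(P[i]-P[(i+1)%4]) for i in range(4)])
for n in("top","scene"):
    p=cv2.imread(f"pics/{n}0.png")[:,:,::-1].copy();m=yellow(p)
    k,l,s,ce=cv2.connectedComponentsWithStats(m);
    for i in range(1,k):
        if s[i,4]>15:
            uv=np.argwhere(l==i)[:,::-1];r=cv2.minAreaRect(ray(n,uv,118)[:,:2].astype(np.float32));print(n,s[i],ce[i],r)
# deck points by depth, top camera
d=np.load("pics/top0.npy");c=optics.camera_params("top");K=c["mtx"]
v,u=np.mgrid[:384,:512];X=np.stack([(u-K[0][2])*d/K[0][0],(v-K[1][2])*d/K[1][1],d],-1)
W=(X-np.array(c["t"]))@np.array(c["R"])
m=(W[...,2]>85)&(W[...,2]<125)&(d>0)&(u>130)&(u<320)&(v>150)&(v<245)
k,l,s,_=cv2.connectedComponentsWithStats(m.astype(np.uint8));i=1+np.argmax(s[1:,4])
q=W[l==i];print(s[i],np.median(q[:,2]),cv2.minAreaRect(q[:,:2].astype(np.float32)))
E
```

```text
[[ 651.2  349. ]
 [ 473.3  370.2]
 [ 419.7 -113.4]
 [ 596.9 -132.4]]
yaxis [0.1 1. ] [np.float64(179.1573378308936), np.float64(486.5214090180465), np.float64(178.16832916979112), np.float64(484.4492239323047)]
top [293 196   5  22  56] [295.2 206.2] ((511.60626220703125, -87.98638916015625), (7.5353498458862305, 63.03788375854492), 83.30526733398438)
scene [231 164  19   9  90] [240.  167.8] ((519.7919311523438, -80.7548599243164), (30.081615447998047, 75.95452880859375), 84.45012664794922)
[ 141  160  170   78 9657] 99.39555891447004 ((535.9677124023438, 119.42430114746094), (492.293701171875, 180.8011932373047), 83.45423889160156)
```

```bash
python3 -c "
import cv2;a=cv2.imread('pics/scene0.png');cv2.imwrite('pics/scene0b.png',cv2.resize(a,(800,600)))"
```

```text
(no output)
```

View pics/scene0b.png

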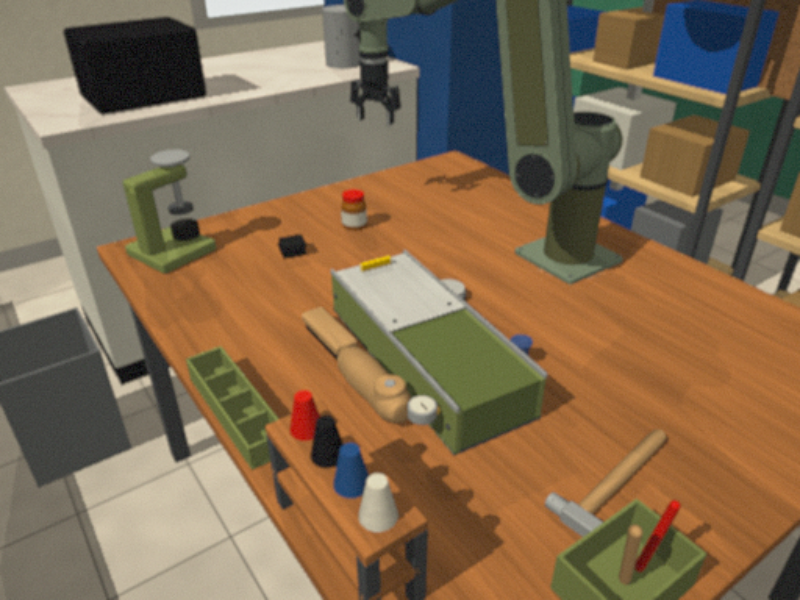

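Box fit is 492×181 mm, matching the stated size; the cover starts near 0. Now the lip push.

```bash
cat >> h.py <<'E'
np.set_printoptions(precision=1,suppress=True)
a=np.deg2rad(83.5);BY=np.array([np.cos(a),np.sin(a),0]);BX=np.array([BY[1],-BY[0],0])
BO=np.array([536,119.4,0])-99*BY
def w(x,y,z): return BO+x*BX+y*BY+np.array([0,0,z])      # box -> world
def loc(p): r=np.asarray(p)-BO; return np.array([r@BX,r@BY,p[2]])
Rt=np.c_[BX,-BY,[0,0,-1]]; R2=np.c_[-BX,BY,[0,0,-1]]
T=25
def st(): s=sensors.read_state();print("t",s["t"],"loc",loc(s["eef_pos"]),"F",s["force"],s["grip_width"])
def tips(x,y,z,**k): return ctrl.move_l(w(x,y,z+T),**k)
E
python3 - <<'E'
from h import *
ctrl.gripper_to(0);print(ctrl.tcp_to_tips)
q=sensors.read_state()["q"]
best=min((abs(np.array(j)-q).max(),i) for i,R in enumerate((Rt,R2)) if (j:=ctrl.solve_ik(w(0,-160,170),R)) is not None);print(best)
R=(Rt,R2)[best[1]]
ctrl.move_ptp(w(0,-160,190),R);st()
tips(0,-160,108);st()
print(tips(0,125,108,vel=50,threshold=12));st()
p,d=optics.grab_frame("top");cv2.imwrite("pics/t1.png",cv2.resize(p[120:264,120:340,::-1],(800,524),interpolation=cv2.INTER_CUBIC))
E
```

```text
25.0
(np.float64(1.404058647575381), 0)
t 2.6417 loc [   0.1 -160.8  190.1] F [-0.7 -0.3  0.5] -0.2180107758218174
t 3.175 loc [   0.1 -160.5  133.1] F [ 0.1  0.1 -0.3] 0.3384000209705146
False
t 9.025 loc [  0. 125. 133.] F [ 0.6 -0.2 -1. ] 0.020133233639652175
```

View pics/t1.png

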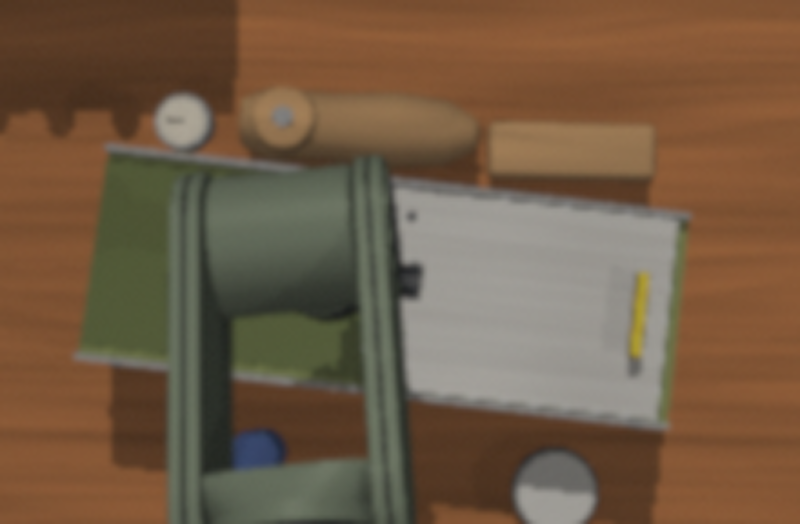

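The picture shows the cover unmoved: lip still at the right end, about (640,315). The closed fingertips passed over it, so their real height is in doubt. I'm over bare deck (95 mm), so I'll touch down gently to calibrate.

Run:
```python
from h import *
print(tips(0,125,75,vel=15,threshold=5));st();print(sensors.read_state()["eef_rot"])
ctrl.move_l(w(0,125,150))
```

```text
False
t 11.425 loc [  0.  125.  100.1] F [0.8 1.1 0.1] -0.3327956107481007
[[ 1.  -0.1  0. ]
 [-0.1 -1.  -0. ]
 [ 0.  -0.  -1. ]]
```

Run:
```python
from h import *
ctrl.move_l(w(0,125,125))
st()
p,d=optics.grab_frame("scene");np.save("pics/s2.npy",d);cv2.imwrite("pics/s2.png",cv2.resize(p[110:300,170:400,::-1],(800,660))[:600])
c=optics.camera_params("scene")
for z in(125,100):
  x=np.array(c["R"])@w(0,125,z)+c["t"];x=c["mtx"]@x;print(x[:2]/x[2],(x[:2]/x[2]-[170,110])*3.478)
```

```text
t 12.225 loc [ -2.2 124.5 122.5] F [-0.6 -0.5 -0. ] -0.22410721386892585
[277.5 199.3] [373.7 310.6]
[277.3 206.4] [373.  335.2]
```

View pics/s2.png

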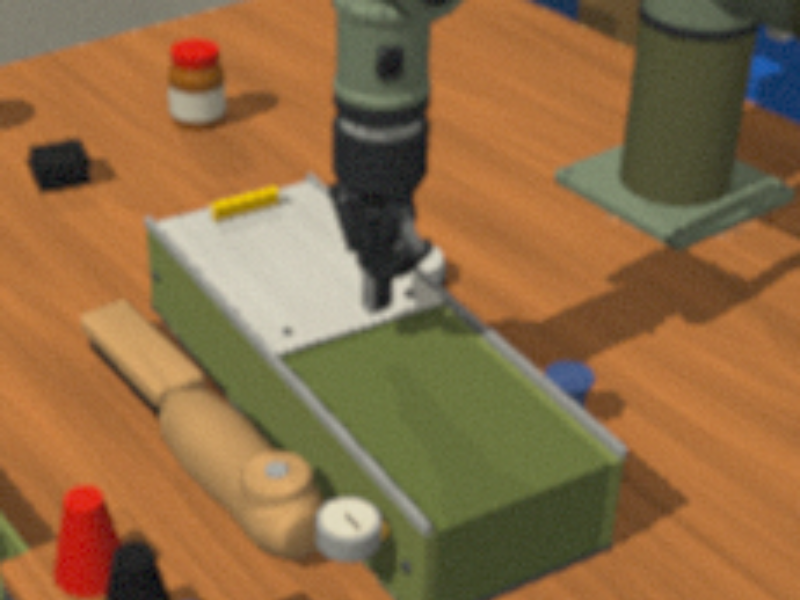

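Seen from the scene camera, the tip is at crop (375,308), which is where the TCP itself projects, not 25 mm further down (335). So the effective tip offset is about 0. A guarded touch on the deck will confirm it.

Run:
```python
from h import *
ctrl.move_l(w(0,150,105))
print(ctrl.move_l(w(0,150,82),vel=12,threshold=4));st()
ctrl.move_l(w(0,150,160));st()
```

```text
True
t 13.8833 loc [ -0.  150.   89.4] F [-0.7 -0.5  4.4] -0.19313054174627717
t 14.5083 loc [ -0.7 149.8 159.1] F [-0.1  0.2 -0.8] 0.011308511557404073
```

The deck was touched at TCP z = 89.4, so the tips sit about 5.5 mm above the reported TCP (T = −5.5) rather than the nominal 25 mm below. I'll redo the push with that.

```bash
sed -i 's/^T=25/T=-5.5/' h.py
python3 - <<'E'
from h import *
ctrl.move_l(w(0,-160,150),vel=300)
tips(0,-160,109);st()
print(tips(0,-100,109,vel=50,threshold=25));st()
print(tips(0,115,109,vel=50,threshold=15));st()
tips(0,70,109);tips(0,60,160);
ctrl.move_l(w(0,-200,220),vel=300);st()
p,d=optics.grab_frame("top");cv2.imwrite("pics/t3.png",cv2.resize(p[120:264,120:340,::-1],(800,524),interpolation=cv2.INTER_CUBIC))
E
```

```text
t 16.15 loc [  -0.2 -159.   103.2] F [-0.2 -0.2 -0.7] 0.2754125398171313
False
t 17.5 loc [  0.  -99.8 103.5] F [1.  0.6 0.6] 0.07601301326641968
True
t 20.8333 loc [  0.1  90.1 103.3] F [ 0.1 -3.2  3.1] -0.11669629951565264
t 22.6583 loc [  -0.7 -198.7  218.8] F [ 0.  -0.   0.6] -0.0003019131110500616
```

View pics/t3.png

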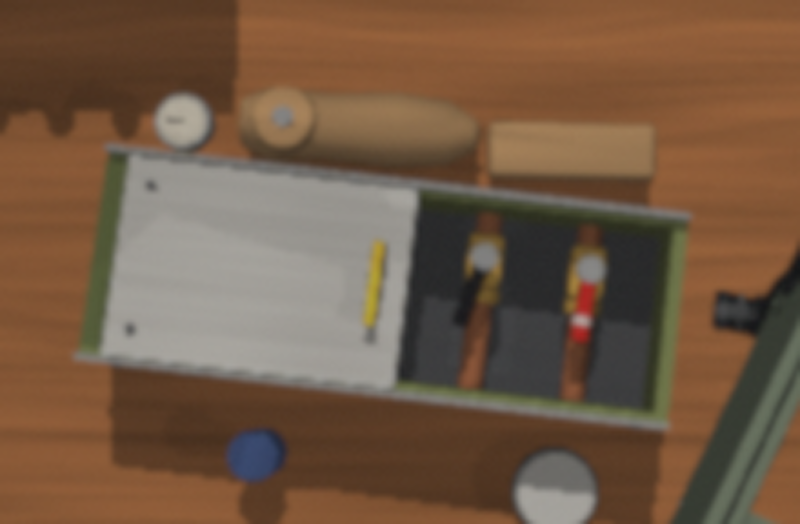

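Cover is open, with its left edge about 16 mm from the deck end as expected at the stop. Red handle is the right one (pivot crop (591,268), tip (580,340)); black is at (485,257) to (463,322), leaning away from red.

Run:
```python
from h import *
f=np.array([[591,268],[580,340],[485,257],[463,322]])/3.636+120
for p in ray("top",f,88): print(loc(p))
l=ray("top",np.array([[375,284]])/3.636+120,118);print("lip",loc(l[0]))
P=np.array([35,-70])
tips(-8,-110,150,vel=250);print(tips(-8,-110,72,vel=80,threshold=10));st()
for th in np.linspace(0,np.pi/2,10):
    u=np.array([-np.cos(th),np.sin(th)]);n=np.array([np.sin(th),np.cos(th)])
    c=P+42*u-(20-4*np.sin(th))*n
    hit=tips(*c,72,vel=60,threshold=25)
    if hit: print("hit",th);break
st()
if not hit: print(tips(c[0]+12,c[1],72,vel=20,threshold=12));st()
```

```text
[ 35.1 -70.5  88. ]
[-26.2 -67.9  88. ]
[33.8 19.3 88. ]
[-22.7  31.2  88. ]
lip [ -1.3 105.7 118. ]
False
t 24.4583 loc [  -7.4 -110.1   67.1] F [-0.6  0.6  1. ] 0.04909842914577263
t 27.5417 loc [ 18.1 -28.1  66.1] F [-5.2 -1.6  0.6] 0.18204839984757332
True
t 27.8583 loc [ 17.5 -28.1  65.4] F [0.3 0.2 0.1] 0.14033098375022948
```

The finger stopped against a rising force at x=17.5. I'll back off, lift and check.

Run:
```python
from h import *
tips(-5,-35,72);tips(-5,-50,170);ctrl.move_l(w(0,-220,230),vel=300);st()
p,d=optics.grab_frame("top");cv2.imwrite("pics/t4.png",cv2.resize(p[120:264,120:340,::-1],(800,524),interpolation=cv2.INTER_CUBIC))
for z,uv in((118,np.argwhere(yellow(p)[150:260,150:330])[:,::-1]+150),):
    q=np.array([loc(x) for x in ray("top",uv,z)]);q=q[abs(q[:,0])<40];print(len(q),q.mean(0),q.min(0),q.max(0))
# expected plate edges at stop
c=optics.camera_params("top")
for n,X in(("edge86",w(0,86,102)),("edge329",w(0,329,102))):
    x=c["mtx"]@(np.array(c["R"])@X+c["t"]);print(n,(x[:2]/x[2]-120)*3.636)
```

```text
t 29.7167 loc [  -0.9 -218.8  228.4] F [ 0.3  0.2 -0.2] -0.06445575518880611
59 [  0.8 107.7 118. ] [-31.1 103.6 118. ] [ 31.9 111.7 118. ]
edge86 [400.4 286.5]
edge329 [109.2 252.2]
```

View pics/t4.png

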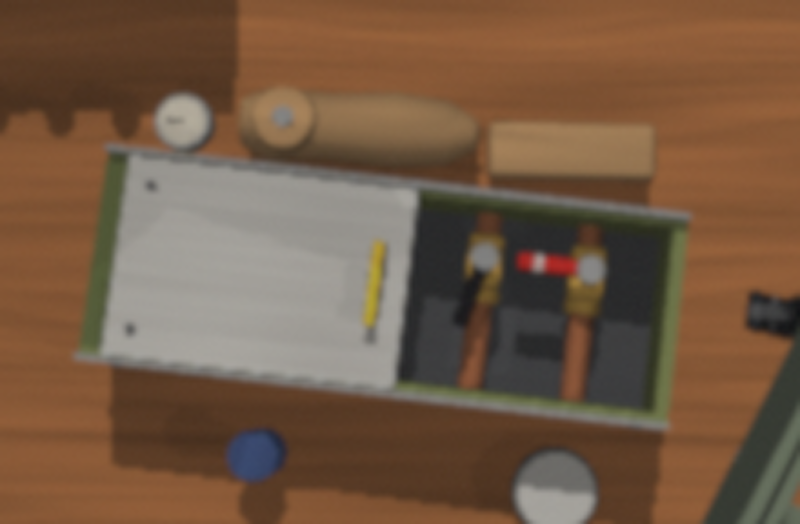

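Run:
```python
from h import *
p,d=optics.grab_frame("top");h=cv2.cvtColor(p,cv2.COLOR_RGB2HSV)
m=cv2.inRange(h,(0,150,110),(6,255,255))|cv2.inRange(h,(172,150,110),(180,255,255))
m[:, :250]=0;m[:,300:]=0;m[:175]=0;m[220:]=0
uv=np.argwhere(m)[:,::-1];q=np.array([loc(x) for x in ray("top",uv,88)])
v=cv2.fitLine(q[:,:2].astype(np.float32),cv2.DIST_L2,0,.01,.01).ravel();print(len(q),q.min(0),q.max(0),v,"tilt from y deg",np.degrees(np.arctan2(v[0],v[1])))
print("centroid bearing from pivot", np.degrees(np.arctan2(*(q.mean(0)[:2]-[35,-70.3]))))
```

```text
51 [ 28.8 -53.7  88. ] [43. -7. 88.] [  0.   -1.   35.8 -33.5] tilt from y deg 179.52246
centroid bearing from pivot 1.295484675904235
```

The handle is within about 1° of square across its pipe. The cover is at its stop, and the black handle and bystanders in view look unmoved.

```bash
python3 -c "
from h import *
ctrl.finish_job();st()"
```

```text
the job is handed in; nothing more can be done
the job is handed in; nothing more can be done
```

The cover is open at its stop and the red handle is fully shut. I handed the job in at about 30 s, with the arm clear of the box.

- **First push missed:** The closed fingertips passed over the lip without touching it. They were about 30 mm higher than the stated 25 mm tip offset implied. A gentle touch on the deck (95 mm high) gave the real height, with the tips about 5.5 mm above the reported TCP, and the second push worked.
- **Cover:** It slid until the force rise stopped the push, taken as the stop. The lip measured about 3 mm short of its nominal stop position and the plate edges 5–6 mm short, which is inside the 20 mm limit and probably calibration error.
- **Red handle:** It was pushed round until a force rise stopped the finger. The last picture put it within about 1° of fully shut.
- **Everything else:** In the last picture the black handle, spool, tin, brush and last looked unmoved. I compared these only by eye. The glue jar, heels and hammer were outside that crop, but the arm did not go near them at bench level.

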